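# Tip the spare caps into the tote's corner and hold it there

## Robot

A 6-joint arm with a two-finger parallel gripper is mounted at the origin on a cart in front of the work surface, level with it; the furniture and walls round the work are solid. World frame = base frame: x ahead of the robot, y to its left, z up, the work surface at z = 0. Lengths are in m, angles in rad, forces in N, time in s.
With the tool pointing down it reaches from about 0.425 to 0.95 m from the base axis. Payload 3.5 kg.
Tool frame: the origin (TCP) lies at the very end of the fingers, on their centre line; the grasp point (between the pads) lies 19 mm behind it; z points along the fingers, y is the direction in which the jaws open and shut (so a half turn about z gives the same grasp; the last joint's range is limited). The gripper opens to 85 mm and grips with 20 to 120 N. Pads are 22 mm wide; open, the fingers measure 114 mm over their backs; the gripper's body (76 mm by 85 mm) begins 54 mm behind the grasp point. The pads swing forward as they close: fully open they stand 13 mm farther back than shut.
Start: joints at [-1.294, 0.286, 1.577, -0, 1.279, -0.15], TCP at [0.279, -0.614, 0.231] pointing down, gripper open.
Joint ranges: [-2.77, 2.77], [-0.9, 2.22], [0.21, 2.48], [-1.53, 4.67], [0.24, 2.81], [-2.84, 2.84]. Speed limits (rad/s): [2.79, 2.79, 3.14, 3.14, 3.14, 3.14].

## Interface

Orientations are given as a unit quaternion [x, y, z, w].
In Python, from plant import get_state, vision, ctrl, cut_out gives the robot as it stands.
- The arm moves only by the tool jog_arm, never from a script. Its argument "commands" is text: rows parted by semicolons, each of 6 numbers parted by spaces: the shift along the world's x, y, z in m, then the turn, a rotation vector about the world's x, y, z in rad. A call has 1 to 20 rows; each row is the pose to reach, as a shift and turn from the pose commanded when the call began; what a row does not reach only later rows make up. A row lasts 1/8 s, in which the tool goes at most 62.5 mm and 10.7 degrees, less where a joint would pass 70% of its speed; a pose out of reach is approached as far as the arm can. A call with a gripper value outside its range is refused whole. "gripper" is the opening in per cent of the stroke, from 0 (shut) to 100 (fully open), set as the call begins (left out, the last holds). The fingers move at their own pace and stop on an object; "grip_force" is the grip in N (left out, the last holds). Time passes only in rows, so rows that repeat a pose let the fingers close. It gives the time, the measured TCP pose, the force and the opening at its end, in the units of the state.
- get_state(): the state, without advancing time (a new reading comes with each control period).
- vision.read_camera(name): name is "scene" or "top" or "wrist"; returns a dict with "frame" (420x560x3 uint8, red, green, blue), "z_map" (420x560 float32, m along the optical axis (not along the pixel's ray), 0 where there is no reading), "fx", "fy", "cx", "cy" (pixels), "R" (3x3) and "t" (3): a world point X has camera coordinates R X + t. Camera axes: x right, y down, z forward; pixel columns grow to the right and rows downward; lengths in m; the calibration is good to about 2 mm. A picture is of the moment at which its call begins.
- ctrl.sign_off(): hands the job in, once; it reports no verdict.
Trained networks look in the newest picture that a camera, given by its name, has taken for a name from the list of things; names that differ only in an ending like _2 or _b are one class to them, and where a whole thing is asked for, a point or a joint stands for the part that bears it (a point fixed in the world has none). Each returns a list of dicts, best first, with "conf" (0 to 1); they miss things now and then, are a little off and sometimes report something else, mostly with a low value. They report only what shows in the picture. A call takes as long as a camera call. They do not tell look-alikes from the thing itself.
- cut_out(camera, query): "pixels" (420x560 bool, what is visible of it) and "box" ([centre column, centre row, width, height] in pixels, round what is visible of it).
The state is a dict: "time": time; "qpos": joint angles; "dq": joint speeds; "joint_efforts": joint torques, N m; "eef_pos": TCP position; "tcp_rot": TCP orientation; "contact_force": force on the tool from outside, world axes, zero at the start; "wrist_torque": the same for the moment, N m; "opening": opening from 0.0 (shut) to 1.0 (fully open).
Only numpy, scipy, OpenCV 4.12 (cv2) and the standard library are available. Lean on these libraries where they do the work, as an engineer would, in place of code of your own. Each camera call takes 0.05 s, during which the arm holds its last target.

## Task

Fold the clear lid of the grey tote up until it stands upright, in line with the wall it is hinged to, so that it backs that wall as a stop. Then pick the tote up by its blue grip tab and tip it so that all four orange caps slide together into the hinge-side corner on the side where the tally counter lies, because I shall count them there. Finish holding the tote still in the air, well clear of the bench and clearly tilted with that corner lowest, the lid still upright and nothing else pushed about.

Things in the scene. Friction and masses are not known exactly. Their poses are not given: they have to be found in the camera images.
- tote: Loose grey plastic tote, an open tray 124 (x) x 196 (y) x 46 mm high, walls and floor 3 mm, about 0.3 kg. Origin at the centre of its underside. Its x axis points from the hinged long wall (nearer the robot) to the long wall with the grip tab; y to its left seen from the robot; z up. It starts flat on the bench, turned at most 0.5 rad from square.
- tab (a point): Centre of the grip part of the tote's upright blue grip tab: a flat plate 10 mm thick (tote x), 64 mm wide (tote y) on the middle of the far long wall, rising 36 mm above the rim, to 82 mm above the underside. The point is the tote's [66, 0, 64] mm; axes as the tote's. Pinch its 10 mm from above, one finger inside the tote; the weight hangs about 70 mm to the hinge side, so grip firmly.
- lid (a joint): Angle of the tote's clear lid: 0 shut, 1.57 upright in line with the hinged wall, at most 2.1 (leaning back). Starts half open (0.55 to 1.0). The stiff hinge (0.06 N m) keeps it where it is put; about 0.5 N at its edge moves it, so a finger pushed against its inner face folds it up. Hinge line: parallel to the tote's y at its x = -62 mm, z = 46 mm.
- lid_edge (a point): Middle of the lid's free edge. The lid is a clear panel 118 mm from hinge to this edge, 194 mm wide along the tote's y, 3 mm thick, framed in blue, with a 6 mm thick bead along this edge. The point's x axis points from the hinge to the edge.
- corner_left (a point): Inner floor corner of the tote at the hinged wall and its left (+y) end: the tote's [-59, 95, 3] mm.
- corner_right (a point): Inner floor corner of the tote at the hinged wall and its right (-y) end: the tote's [-59, -95, 3] mm.
- cap0_c (a point): Centre of orange bottle cap 1 of 4: a ribbed disc 24 mm across, 15 mm high, 12 g, lying loose on the tote's floor; all four are alike and smooth. They begin to slide at a tilt of about 0.2 rad and gather well in a corner at 0.5 to 0.8 rad.
- cap1_c (a point): Centre of orange bottle cap 2 of 4: a ribbed disc 24 mm across, 15 mm high, 12 g, lying loose on the tote's floor; all four are alike and smooth. They begin to slide at a tilt of about 0.2 rad and gather well in a corner at 0.5 to 0.8 rad.
- cap2_c (a point): Centre of orange bottle cap 3 of 4: a ribbed disc 24 mm across, 15 mm high, 12 g, lying loose on the tote's floor; all four are alike and smooth. They begin to slide at a tilt of about 0.2 rad and gather well in a corner at 0.5 to 0.8 rad.
- cap3_c (a point): Centre of orange bottle cap 4 of 4: a ribbed disc 24 mm across, 15 mm high, 12 g, lying loose on the tote's floor; all four are alike and smooth. They begin to slide at a tilt of about 0.2 rad and gather well in a corner at 0.5 to 0.8 rad.
- petri_c (a point): Centre (half-way up) of the flat round petri dish, 90 mm across, 15 mm high, loose on the bench, beside the tote on the other side from the counter; leave alone.
- counter_c (a point): Centre (half-way up) of the light grey hand tally counter, 53 x 59 x 27 mm, loose on the bench, about 0.18 to 0.45 m to the left or to the right of the tote: it says which corner; leave alone.
- notebook_c (a point): Centre of the blue notebook, 210 x 152 x 14 mm, lying behind the tote; leave alone.
- pen_c (a point): Centre of the green pen lying on the notebook, 145 mm long; leave alone.
Mind the look-alikes: they are no part of the job. What is shaped like the part that bears counter_c but red or yellow is not meant.

How it is judged:
On the way:
1. the lid stands upright (80 to 100 degrees) while the tote still stands flat on the bench (value of joint lid between 1.39 and 1.75 rad and angle between tote's own z axis and vertical below 0.06 rad and height (world z) of tote below 0.01 m), for 0.2 s.
At the end, for the whole second after the job is handed in: Tote held still by the fingers, hinge-side corners over 30 mm above the bench, tilted 20 to 60 degrees, hinged wall and tally-counter side each 7 degrees or more down; all four cap centres within 95 mm of that inner corner; lid at 80 to 100 degrees (value of joint lid between 1.39 and 1.75 rad and ((y of counter_c in the frame of tote above 0 m and angle between tote's own y axis and vertical above 1.6908 rad and distance between each of cap0_c, cap1_c, cap2_c, cap3_c and corner_left below 0.095 m) or (y of counter_c in the frame of tote below 0 m and angle between tote's own y axis and vertical below 1.4508 rad and distance between each of cap0_c, cap1_c, cap2_c, cap3_c and corner_right below 0.095 m)) and angle between tote's own x axis and vertical below 1.4508 rad and angle between tote's own z axis and vertical between 0.35 and 1.05 rad and height (world z) of each of corner_left, corner_right above 0.03 m and contact force between tote and the fingers above 1 N and linear speed of tote below 0.05 m/s); the arm keeps its last pose, push and grip.
It fails at once if the petri dish is moved by more than 30 mm (distance of petri_c from where it was at the start of the episode above 0.03 m).
It fails at once if the tally counter is moved by more than 30 mm (distance of counter_c from where it was at the start of the episode above 0.03 m).
It fails at once if the notebook is moved by more than 30 mm (distance of notebook_c from where it was at the start of the episode above 0.03 m).
It fails at once if the pen is moved by more than 30 mm (distance of pen_c from where it was at the start of the episode above 0.03 m).
It also fails if it takes over 54 s, if anything falls off the work surface, if the arm or the gripper's body presses on something with over 40 N, if the wrist force passes 120 N, or if a joint passes its speed limit or range.

## Working session

There is one attempt and no reset: what is moved stays moved. The work goes in short steps, Python scripts to look and compute and a tool call to move; the robot and the scene stay as the last step left them, time stands still between calls to the robot, and variables do not carry over. Pictures are saved under pics/ and viewed, and the job is handed in when it is done.

Besides the shell and the picture viewer there is one more tool, called after ">>>" in YAML: its name, and indented under it one key for each argument. jog_arm: Moves the arm, as the interface text tells. Its arguments: {"type":"object","properties":{"commands":{"type":"string"},"gripper":{"type":"number"},"grip_force":{"type":"number"}},"required":["commands"]}

```bash
mkdir -p pics; ls
cat > h.py <<'E'
import numpy as np, cv2
from plant import get_state, vision, ctrl, cut_out
def shot(n,f=None):
    c=vision.read_camera(n)
    if f: cv2.imwrite('pics/'+f, c['frame'][:,:,::-1])
    return c
def world(c,mask=None):
    z=c['z_map']; v,u=np.mgrid[:z.shape[0],:z.shape[1]]
    P=np.stack([(u-c['cx'])/c['fx']*z,(v-c['cy'])/c['fy']*z,z],-1)
    W=(P-c['t'])@c['R']
    W[z<=0]=np.nan
    return W if mask is None else W[mask&(z>0)]
def proj(c,X):
    p=np.atleast_2d(X)@c['R'].T+c['t']
    return np.stack([p[:,0]/p[:,2]*c['fx']+c['cx'],p[:,1]/p[:,2]*c['fy']+c['cy']],1)
E
python3 - <<'E'
from h import *
import numpy as np
np.set_printoptions(precision=3,suppress=True)
s=get_state(); print(s)
for n in ['scene','top']:
    c=shot(n,n+'0.png'); W=world(c); print(n,-c['R'].T@c['t'],c['R'][2])
    for q in ['tote','tab','lid','cap0_c','petri_c','counter_c','notebook_c','pen_c']:
        for d in cut_out(n,q)[:4]:
            w=world(c,d['pixels']); print(q,round(d['conf'],2),np.round(d['box']),np.nanmedian(w,0) if len(w) else None, c['frame'][d['pixels']].mean(0).round())
E
```

```text
pics
{'time': 0.0, 'qpos': array([-1.294,  0.287,  1.578,  0.   ,  1.279, -0.15 ]), 'dq': array([-0.001, -0.001,  0.001, -0.001, -0.   , -0.001]), 'joint_efforts': array([  0.001, -40.598, -29.263,  -0.   ,   0.006,   0.   ]), 'eef_pos': array([ 0.279, -0.614,  0.23 ]), 'tcp_rot': array([ 0.977,  0.212, -0.   , -0.001]), 'contact_force': array([-0.07 , -0.264, -0.825]), 'wrist_torque': array([-0.007, -0.013,  0.005]), 'opening': 0.996459195539562}
scene [-0.293  1.134  0.757] [ 0.549 -0.701 -0.456]
tote 0.73 [290. 216.  72.  73.] [0.472 0.121 0.057] [120. 130. 139.]
tab 0.71 [291. 218.  70.  68.] [0.472 0.122 0.056] [121. 130. 137.]
lid 0.64 [296. 207.  52.  58.] [0.47  0.096 0.091] [138. 153. 164.]
cap0_c 0.74 [285. 218.  68.  69.] [0.473 0.121 0.056] [120. 129. 138.]
petri_c 0.57 [367. 195.  15.  15.] [ 0.434 -0.272  0.011] [231. 232. 226.]
counter_c 0.82 [287. 278.  21.  19.] [0.343 0.297 0.022] [219. 204.  20.]
counter_c 0.72 [244. 272.  12.  18.] [0.446 0.353 0.021] [191. 188. 180.]
counter_c 0.64 [224. 258.  14.   9.] [0.541 0.331 0.02 ] [197.  49.  43.]
counter_c 0.54 [201. 27
[... 404 characters left out ...]
.  65.] [0.495 0.095 0.074] [173. 176. 186.]
lid 0.87 [272. 241.  91.  46.] [0.475 0.093 0.097] [173. 178. 191.]
petri_c 0.87 [427. 262.  40.  35.] [ 0.432 -0.29   0.015] [240. 239. 238.]
petri_c 0.66 [272. 233.  90.  63.] [0.496 0.096 0.074] [173. 176. 186.]
counter_c 0.74 [176. 250.  22.  22.] [0.456 0.339 0.026] [222. 220. 217.]
counter_c 0.72 [274. 234.  87.  63.] [0.496 0.095 0.074] [174. 176. 186.]
counter_c 0.59 [141. 223.  24.  24.] [0.526 0.43  0.025] [217. 210. 100.]
counter_c 0.59 [195. 291.  24.  24.] [0.353 0.284 0.026] [230. 225. 104.]
notebook_c 0.97 [294. 136.  71.  90.] [0.756 0.047 0.011] [ 59.  92. 149.]
pen_c 0.56 [293. 136.  42.  25.] [0.746 0.047 0.018] [ 69. 147. 106.]
```

Run:
```python
import cv2
a=cv2.imread('pics/top0.png'); cv2.imwrite('pics/top0z.png',cv2.resize(a[100:320,120:460],(800,518),interpolation=cv2.INTER_CUBIC))
a=cv2.imread('pics/scene0.png'); cv2.imwrite('pics/scene0z.png',cv2.resize(a[150:300,180:400],(800,545),interpolation=cv2.INTER_CUBIC))
```

```text
(no output)
```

View pics/top0z.png

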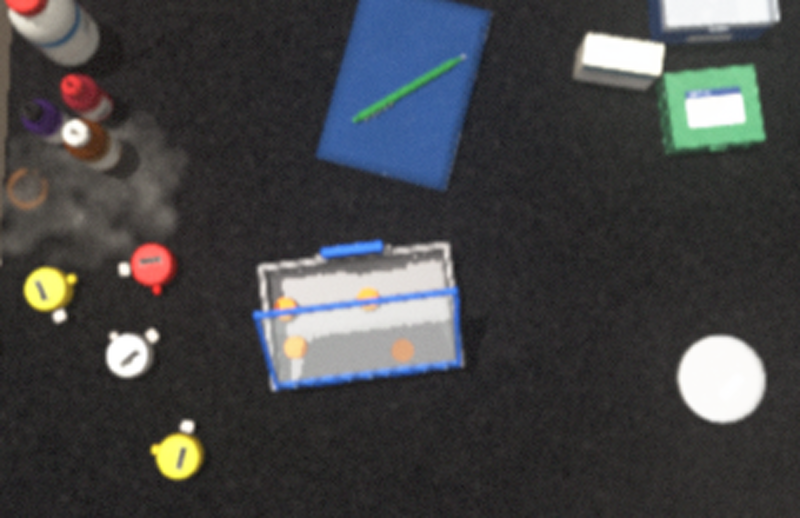

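View pics/scene0z.png

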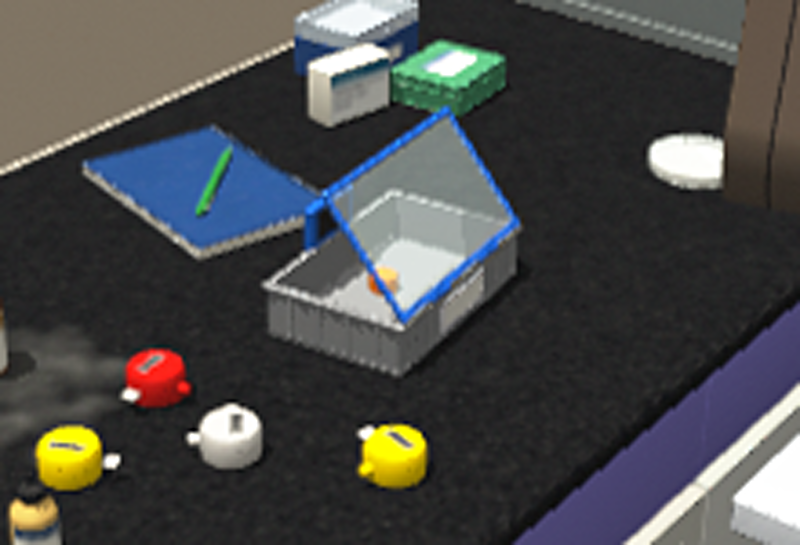

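Run:
```python
from h import *
np.set_printoptions(precision=4,suppress=True)
for n in ['top','scene']:
    c=shot(n); W=world(c)
    hsv=cv2.cvtColor(c['frame'],cv2.COLOR_RGB2HSV)
    b=(hsv[...,0]>100)&(hsv[...,0]<120)&(hsv[...,1]>150)&(hsv[...,2]>110)
    near=(abs(W[...,0]-0.5)<0.14)&(abs(W[...,1]-0.1)<0.14)&(W[...,2]>0.025)
    m=b&near
    k,l,st,ce=cv2.connectedComponentsWithStats(m.astype(np.uint8))
    for i in range(1,k):
        if st[i,4]<8: continue
        p=W[l==i]; print(n,i,st[i],np.median(p,0),np.percentile(p,3,axis=0),np.percentile(p,97,axis=0))
    np.save('b_%s.npy'%n,W[m]); 
    # hinge line: lid panel points: tote rim
    rows=[]
    p=W[m]
    if n=='top':
        print(p[np.argsort(p[:,1])][::12])
```

```text
top 1 [256 202  27   8 119] [0.5633 0.1005 0.0813] [0.5566 0.0742 0.072 ] [0.5709 0.1313 0.0847]
top 2 [310 222   6  26  38] [ 0.5018 -0.0013  0.1192] [ 0.4647 -0.0045  0.0728] [0.5197 0.0063 0.1408]
top 11 [228 232   5  17  32] [0.4876 0.1878 0.1301] [0.4639 0.1834 0.1005] [0.4973 0.1906 0.142 ]
top 14 [233 250   3   9   9] [0.4476 0.1844 0.0807] [0.4384 0.1827 0.0675] [0.4566 0.186  0.0925]
top 15 [311 251   5   5   8] [ 0.4488 -0.0054  0.056 ] [ 0.4454 -0.0074  0.0461] [0.4548 0.0005 0.0601]
top 16 [279 255  29   5  37] [0.4401 0.045  0.051 ] [0.4375 0.0137 0.0453] [0.445  0.0763 0.0538]
top 17 [247 259  26   5  31] [0.4302 0.1275 0.0511] [0.4273 0.0983 0.0467] [0.433  0.1542 0.0543]
[[ 0.4548 -0.0078  0.0591]
 [ 0.4785 -0.0033  0.0906]
 [ 0.5029 -0.0013  0.1209]
 [ 0.5092  0.0016  0.1305]
 [ 0.445   0.0135  0.0515]
 [ 0.4426  0.0329  0.0521]
 [ 0.4401  0.0499  0.0502]
 [ 0.4376  0.0644  0.051 ]
 [ 0.5663  0.0742  0.0802]
 [ 0.5617  0.079   0.0782]
 [ 0.5711  0.0838  0.0799]
 [ 0.5613  0.0908  0.0818]
 [ 0.5683  0.0956  0.0828]
 [ 0.5635  0.1003  0.0829]
 [ 0.4326  0.1058  0.0476]
 [ 0.4327  0.1105  0.0518]
 [ 0.4327  0.1153  0.0521]
 [ 0.4301  0.1204  0.0477]
 [ 0.5612  0.1265  0.0819]
 [ 0.5611  0.1312  0.0829]
 [ 0.4278  0.1395  0.0517]
 [ 0.4951  0.1705  0.1388]
 [ 0.4951  0.1835  0.1404]
 [ 0.4524  0.1861  0.0853]
 [ 0.4821  0.1881  0.1231]
 [ 0.4929  0.1906  0.1372]]
scene 1 [264 180  59  59 291] [0.4758 0.1286 0.0773] [ 0.4251 -0.0043  0.046 ] [0.5599 0.1911 0.1385]
```

Top view: the light grey counter is at zoom (130,355), left of the tote (+y), so corner_left is the target. The red and yellow ones are look-alikes. The petri dish is on the right. Tote yaw is about 0.12 rad, tab at (0.564, 0.1015), hinge middle at (0.437, 0.086) and lid at about 0.93 rad.

First I'll close the fingers and move to the inner side of the lid edge, above it.

>>> jog_arm:
  commands: "0.05 0.134 0 0 0 0.24; 0.05 0.134 0 0 0 0.24; 0.10 0.268 0 0 0 0.47; 0.10 0.268 0 0 0 0.47;0.10 0.268 0 0 0 0.47; 0.15 0.402 0 0 0 0.71; 0.15 0.402 0 0 0 0.71;0.15 0.402 0 0 0 0.71; 0.2 0.536 0 0 0 0.95; 0.2 0.536 0 0 0 0.95; 0.2 0.536 0 0 0 0.95; 0.266 0.713 0 0 0 1.263; 0.266 0.713 0 0 0 1.263; 0.266 0.713 0 0 0 1.263; 0.266 0.713 0 0 0 1.263;0.266 0.713 0 0 0 1.263"
  gripper: 0
  grip_force: 60

```text
time: 3.0
eef_pos: [0.5456, 0.0981, 0.2311]
tcp_rot: [0.664, 0.748, -0.0, 0.0]
contact_force: [-0.2, 0.0, 0.8]
opening: 0.001
```

Run:
```python
from h import *
from scipy.spatial.transform import Rotation as R
np.set_printoptions(precision=3,suppress=True)
s=get_state(); print(s['eef_pos'],s['qpos'],R.from_quat(s['tcp_rot']).as_matrix(),s['opening'])
a=shot('top')['frame'][100:320,120:460,::-1]; b=shot('wrist')['frame'][:,:,::-1]
cv2.imwrite('pics/a1.png',np.hstack([cv2.resize(a,(400,259)),cv2.resize(b,(345,259))]))
```

```text
[0.546 0.098 0.231] [-0.005  0.021  1.875 -0.001  1.245 -0.124] [[-0.119  0.993 -0.001]
 [ 0.993  0.119 -0.001]
 [-0.001 -0.001 -1.   ]] 0.001163601583170191
```

View pics/a1.png

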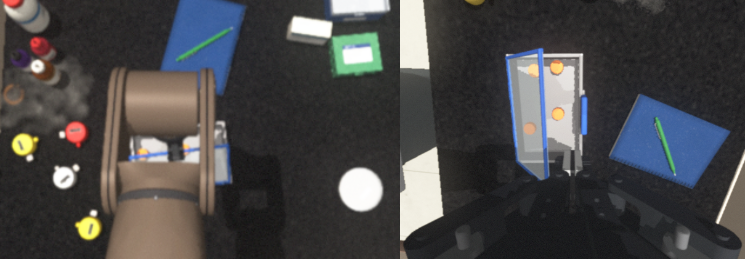

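>>> jog_arm:
  commands: "0 0 -0.053 0 0 0; 0 0 -0.106 0 0 0; 0 0 -0.106 0 0 0; -0.01 -0.001 -0.106 0 0 0; -0.02 -0.0025 -0.106 0 0 0; -0.03 -0.0035 -0.106 0 0 0; -0.04 -0.005 -0.106 0 0 0; -0.05 -0.006 -0.106 0 0 0; -0.06 -0.007 -0.106 0 0 0; -0.07 -0.0085 -0.106 0 0 0; -0.08 -0.0095 -0.106 0 0 0; -0.088 -0.0105 -0.106 0 0 0; -0.088 -0.0105 -0.106 0 0 0; -0.088 -0.0105 -0.106 0 0 0"

```text
time: 4.85
eef_pos: [0.4561, 0.0881, 0.1242]
tcp_rot: [0.664, 0.748, -0.001, -0.001]
contact_force: [-0.3, -0.6, 0.1]
opening: -0.002
```

Run:
```python
from h import *
s=get_state(); print(s['eef_pos'],s['contact_force'],s['qpos'])
a=shot('scene')['frame'][150:300,200:360,::-1]; b=shot('wrist')['frame'][:,:,::-1]
cv2.imwrite('pics/a2.png',np.hstack([cv2.resize(a,(400,375),interpolation=2),cv2.resize(b,(400,375))]))
```

```text
[0.45606451 0.08807664 0.12415085] [-0.2730205  -0.59849236  0.05285467] [-2.81351560e-02 -6.34179567e-02  2.16787633e+00 -1.32311436e-04
  1.04087777e+00 -1.47144916e-01]
```

View pics/a2.png

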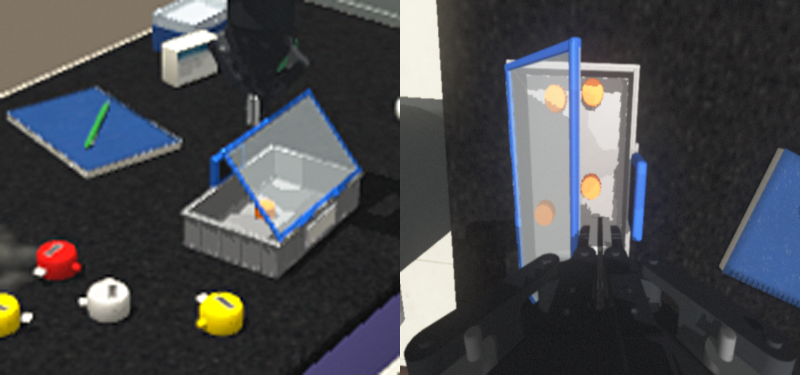

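```bash
cat >> h.py <<'E'
def blue(n,f=None):
    c=shot(n,f); W=world(c)
    hsv=cv2.cvtColor(c['frame'],cv2.COLOR_RGB2HSV)
    b=(hsv[...,0]>100)&(hsv[...,0]<120)&(hsv[...,1]>150)&(hsv[...,2]>90)
    m=b&(W[...,0]<0.64)&(abs(W[...,1]-0.1)<0.3)&(W[...,2]>0.025)
    k,l,st,ce=cv2.connectedComponentsWithStats(m.astype(np.uint8))
    for i in range(1,k):
        if st[i,4]<8: continue
        p=W[l==i]; print(n,st[i],np.median(p,0),np.percentile(p,3,axis=0),np.percentile(p,97,axis=0))
    return c,W,m
E
python3 - <<'E'
from h import *
np.set_printoptions(precision=4,suppress=True)
print(get_state()['eef_pos'])
for n in ['scene','wrist','top']: c,W,m=blue(n,'b3%s.png'%n)
E
```

```text
[0.4563 0.0881 0.1242]
scene [284 186  61  61 309] [0.4126 0.1218 0.0742] [ 0.3555 -0.0097  0.0465] [0.4897 0.1857 0.136 ]
wrist [ 146   41  107  259 2114] [0.3938 0.1777 0.0944] [0.3574 0.0307 0.0495] [0.4327 0.1849 0.1371]
wrist [239 143  10 144 970] [0.4365 0.1107 0.1363] [0.4328 0.0827 0.135 ] [0.4398 0.1427 0.1376]
wrist [ 324  177   21   93 1274] [0.4915 0.0973 0.081 ] [0.4862 0.0666 0.0787] [0.4974 0.1253 0.0824]
wrist [181 332   8   8  31] [ 0.3936 -0.0079  0.0748] [ 0.3899 -0.0114  0.0704] [0.4003 0.0017 0.0885]
top [316 256   2  18  19] [ 0.4265 -0.0082  0.1136] [ 0.406  -0.0099  0.0898] [ 0.4451 -0.0054  0.1364]
top [254 289  25   3  32] [0.361  0.1136 0.05  ] [0.3584 0.0833 0.0455] [0.3637 0.1364 0.0536]
```

View pics/b3scene.png

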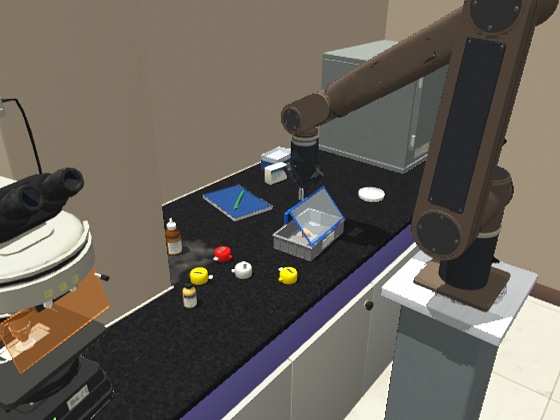

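The vertical finger dragged the tote about 72 mm towards the robot instead of folding the lid: the bead was sticking to the finger. The tab is now at (0.4915, 0.097) and the hinge middle at about (0.364, 0.082), with the lid at about 0.85 rad. I'll tilt the tool so the fingertip reaches under the lid, then follow the hinge arc, which avoids sliding contact.

>>> jog_arm:
  commands: "0.02 0.0025 0 0 0 0; 0.02 0.0025 0.05 0 0 0; 0.02 0.0025 0.05 -0.02 0.165 0; 0.02 0.0025 0.05 -0.04 0.33 0; 0.02 0.0025 0.05 -0.06 0.4965 0; 0.02 0.0025 0.05 -0.06 0.4965 0; 0.0113 0.006 0.02 -0.06 0.4965 0; 0.0113 0.006 -0.011 -0.06 0.4965 0; 0.0113 0.006 -0.011 -0.06 0.4965 0;0.0113 0.006 -0.011 -0.06 0.4965 0"

```text
time: 6.35
eef_pos: [0.4691, 0.0941, 0.1157]
tcp_rot: [0.643, 0.725, -0.185, -0.163]
contact_force: [1.1, -0.6, -0.4]
opening: -0.002
```

Run:
```python
from h import *
from scipy.spatial.transform import Rotation as R
np.set_printoptions(precision=4,suppress=True)
s=get_state();print(s['eef_pos'],s['contact_force'],s['qpos'],R.from_quat(s['tcp_rot']).as_matrix()[:,2])
for n in ['scene','wrist']: c,W,m=blue(n,'b4%s.png'%n)
a=cv2.imread('pics/b4scene.png')[150:300,200:360]; b=cv2.imread('pics/b4wrist.png')
cv2.imwrite('pics/a4.png',np.hstack([cv2.resize(a,(400,375),interpolation=2),cv2.resize(b,(400,375))]))
```

```text
[0.4691 0.0941 0.1157] [ 1.0616 -0.6033 -0.4141] [ 0.0128  0.2779  1.8743 -0.0517  1.4849 -0.0888] [-0.4741 -0.0575 -0.8786]
scene [284 186  61  61 305] [0.4091 0.123  0.0739] [ 0.3559 -0.0093  0.0466] [0.4905 0.1857 0.1354]
wrist [ 195   57   18  226 1495] [0.4353 0.1333 0.1362] [0.4297 0.0832 0.1349] [0.4405 0.1823 0.1374]
wrist [208  59   1   9   9] [0.4337 0.1844 0.1337] [0.4329 0.1828 0.1329] [0.4342 0.1858 0.1344]
wrist [370 183   5   3   8] [0.4939 0.1256 0.0335] [0.4931 0.125  0.026 ] [0.4941 0.1263 0.0375]
wrist [371 195   3   5   8] [0.4952 0.1153 0.0291] [0.495  0.1135 0.026 ] [0.4954 0.1174 0.0325]
wrist [ 332  196   23   97 1328] [0.4929 0.0991 0.0811] [0.4878 0.0698 0.0788] [0.4977 0.1246 0.0824]
wrist [361 206  11  47 172] [0.4976 0.0895 0.034 ] [0.4959 0.0762 0.0255] [0.4988 0.1079 0.0435]
```

View pics/a4.png

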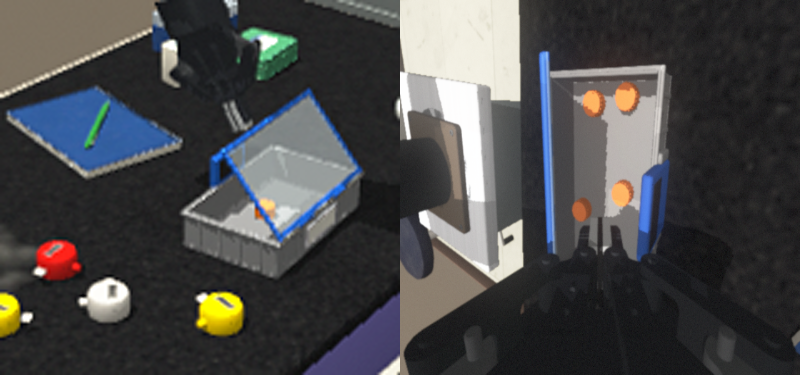

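>>> jog_arm:
  commands: "-0.012 -0.0015 -0.002 0 0 0; -0.024 -0.003 0 0 0 0; -0.03 -0.0037 0.0045 0 0 0; -0.036 -0.0044 0.009 0 0 0; -0.0405 -0.005 0.0115 0 0 0; -0.0446 -0.0054 0.014 0 0 0; -0.049 -0.006 0.016 0 0 0; -0.0537 -0.0065 0.018 0 0 0; -0.0585 -0.007 0.020 0 0 0; -0.0632 -0.0076 0.0215 0 0 0; -0.0632 -0.0076 0.0215 0 0 0"

```text
time: 7.82
eef_pos: [0.4051, 0.0864, 0.1359]
tcp_rot: [0.643, 0.725, -0.186, -0.164]
contact_force: [-0.3, -0.2, 0.6]
opening: 0.001
```

Run:
```python
from h import *
np.set_printoptions(precision=4,suppress=True)
s=get_state();print(s['eef_pos'],s['contact_force'],s['qpos'])
for n in ['scene','wrist']: c,W,m=blue(n,'b5%s.png'%n)
a=cv2.imread('pics/b5scene.png')[150:300,200:360]; b=cv2.imread('pics/b5wrist.png')
cv2.imwrite('pics/a5.png',np.hstack([cv2.resize(a,(400,375),interpolation=2),cv2.resize(b,(400,375))]))
```

```text
[0.4051 0.0864 0.1359] [-0.3106 -0.1724  0.5531] [-0.0002  0.1188  2.0205 -0.058   1.5    -0.1004]
scene [302 183  43  64 256] [0.3768 0.1081 0.1079] [ 0.3534 -0.011   0.0473] [0.4011 0.1823 0.1583]
scene [284 206  14  18  77] [0.4875 0.1209 0.0753] [0.4818 0.0638 0.0502] [0.4935 0.1284 0.0812]
wrist [ 233   47   10  242 1287] [0.3917 0.1342 0.159 ] [0.3871 0.0833 0.158 ] [0.3966 0.1786 0.1599]
wrist [244  47   3  11  13] [0.391  0.1805 0.1576] [0.3906 0.1791 0.157 ] [0.3916 0.1822 0.1585]
wrist [ 449  189   41  119 2356] [0.4916 0.1003 0.0809] [0.4863 0.0671 0.0638] [0.4977 0.1265 0.0825]
```

View pics/a5.png

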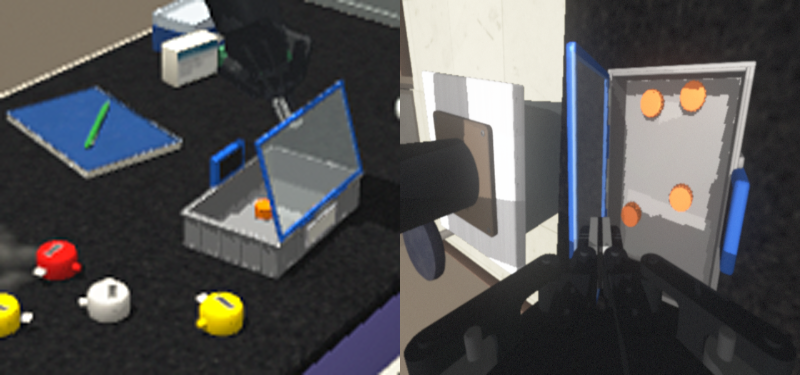

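>>> jog_arm:
  commands: "-0.005 -0.0006 0.001 0 0 0; -0.010 -0.0012 0.002 0 0 0; -0.015 -0.0018 0.0025 0 0 0; -0.02 -0.0024 0.003 0 0 0; -0.025 -0.003 0.0035 0 0 0; -0.03 -0.0036 0.0035 0 0 0; -0.03 -0.0036 0.0035 0 0 0; -0.03 -0.0036 0.0035 0 0 0"

```text
time: 8.93
eef_pos: [0.3754, 0.0828, 0.1392]
tcp_rot: [0.643, 0.725, -0.185, -0.164]
contact_force: [-0.9, -0.2, 0.4]
opening: -0.001
```

Run:
```python
from h import *
np.set_printoptions(precision=4,suppress=True)
s=get_state();print(s['eef_pos'],s['contact_force'],s['qpos'])
for n in ['scene','wrist']: c,W,m=blue(n,'b6%s.png'%n)
a=cv2.imread('pics/b6scene.png')[150:300,200:360]; b=cv2.imread('pics/b6wrist.png')
cv2.imwrite('pics/a6.png',np.hstack([cv2.resize(a,(400,375),interpolation=2),cv2.resize(b,(400,375))]))
```

```text
[0.3754 0.0828 0.1392] [-0.8506 -0.1855  0.3797] [-0.0075  0.0487  2.0891 -0.0614  1.5011 -0.1067]
scene [312 184  36  63 224] [0.3596 0.1016 0.1079] [ 0.3513 -0.0133  0.0469] [0.3708 0.1806 0.1629]
scene [284 206  14  18  81] [0.487  0.1201 0.0749] [0.4822 0.0666 0.0483] [0.4934 0.1282 0.0814]
wrist [228  46  10 231 831] [0.3593 0.1334 0.1634] [0.3558 0.0872 0.1624] [0.3641 0.1775 0.1643]
wrist [276  61  55  27 326] [0.3575 0.1774 0.1006] [0.3563 0.1757 0.0551] [0.3585 0.1791 0.128 ]
wrist [324 141   6  39 117] [0.3618 0.1234 0.0478] [0.3602 0.1098 0.0463] [0.3634 0.1364 0.0504]
wrist [ 508  194   52  127 3184] [0.4907 0.1016 0.0808] [0.4849 0.0668 0.0588] [0.4972 0.1264 0.0827]
wrist [318 241   5  30  57] [0.3693 0.0421 0.0478] [0.3678 0.0307 0.0462] [0.3709 0.0566 0.0494]
```

View pics/a6.png

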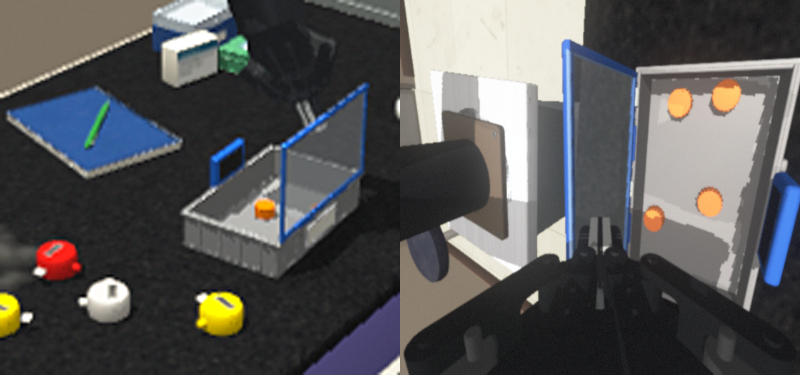

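>>> jog_arm:
  commands: "0.03 0.003 0.002 0 0 0; 0.05 0.006 0.06 0 0 0; 0.08 0.01 0.06 0.02 -0.165 0; 0.1 0.0125 0.06 0.04 -0.33 0; 0.12 0.014 0.06 0.06 -0.4965 0; 0.12 0.014 0.06 0.06 -0.4965 0; 0.12 0.014 0.06 0.06 -0.4965 0;0.12 0.014 0.06 0.06 -0.4965 0"
  gripper: 60

```text
time: 10.02
eef_pos: [0.4955, 0.0969, 0.1989]
tcp_rot: [0.664, 0.748, -0.001, -0.001]
contact_force: [0.2, -0.1, -0.1]
opening: 0.6
```

Run:
```python
from h import *
from scipy.spatial.transform import Rotation as R
np.set_printoptions(precision=4,suppress=True)
s=get_state();print(s['eef_pos'],s['contact_force'],s['opening'],s['qpos'],R.from_quat(s['tcp_rot']).as_matrix())
for n in ['wrist','scene','top']:
    c,W,m=blue(n,'b7%s.png'%n)
    p=W[m]; q=p[(p[:,2]>.077)&(p[:,2]<.086)&(p[:,0]>.45)]
    if len(q)>20:
        r=cv2.minAreaRect((q[:,:2]*1000).astype(np.float32)); print(n,'tab',r,len(q),q.mean(0))
b=cv2.imread('pics/b7wrist.png');a=cv2.imread('pics/b7scene.png')[150:300,200:360]
cv2.imwrite('pics/a7.png',np.hstack([cv2.resize(a,(400,375),interpolation=2),cv2.resize(b,(400,375))]))
```

```text
[0.4955 0.0969 0.1989] [ 0.2051 -0.1142 -0.0769] 0.5999881042295749 [-0.0081 -0.0622  2.0182 -0.0002  1.1877 -0.127 ] [[-0.1187  0.9929 -0.0022]
 [ 0.9929  0.1187 -0.0001]
 [ 0.0001 -0.0022 -1.    ]]
wrist [108  84   9   5  17] [0.3575 0.1771 0.0992] [0.3571 0.1761 0.0943] [0.358  0.1787 0.1066]
wrist [118  86   4   4   8] [0.3574 0.1777 0.0901] [0.3569 0.1762 0.0864] [0.3578 0.1785 0.092 ]
wrist [ 49  90  34 184 598] [0.3608 0.1163 0.1633] [0.3567 0.0636 0.1619] [0.3662 0.1615 0.1644]
wrist [146 137   5  30  61] [0.3619 0.1237 0.0477] [0.36   0.1101 0.0464] [0.3636 0.1361 0.0497]
wrist [271 169  12  67 615] [0.4924 0.096  0.0811] [0.4873 0.0669 0.0794] [0.4978 0.1245 0.0824]
wrist [153 216   5  25  51] [0.3689 0.0428 0.0475] [0.3675 0.0309 0.0461] [0.3704 0.056  0.0496]
wrist [147 287   4   4   8] [ 0.3742 -0.0106  0.0745] [ 0.3736 -0.0127  0.0719] [ 0.3747 -0.0098  0.0793]
wrist [ 87 303   2  12  15] [0.3697 0.0265 0.1635] [0.3687 0.0228 0.1627] [0.37   0.0307 0.1645]
wrist tab ((492.6204528808594, 95.01091003417969), (9.165042877197266, 62.80609130859375), 4.349423885345459) 615 [0.4924 0.096  0.081 ]
scene [312 184  36  63 239] [0.3602 0.0974 0.1127] [ 0.3508 -0.0112  0.0461] [0.3711 0.1806 0.1626]
scene [284 206  14  18  79] [0.4875 0.1193 0.0743] [0.4813 0.0645 0.048 ] [0.4949 0.1283 0.0809]
scene tab ((490.173095703125, 96.02130889892578), (9.659619331359863, 65.51994323730469), 2.277867555618286) 30 [0.4892 0.0938 0.079 ]
```

View pics/a7.png

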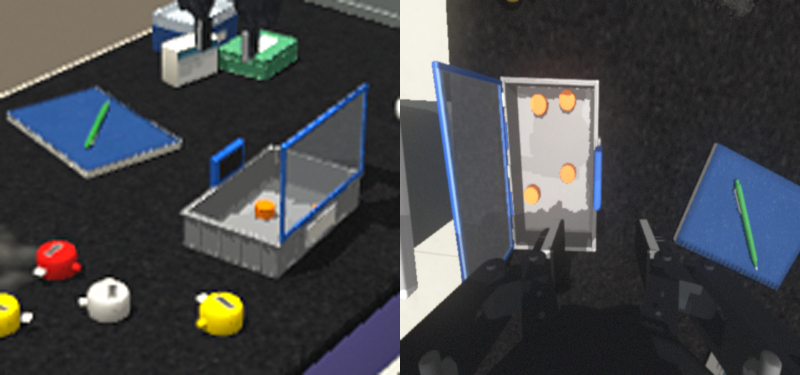

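>>> jog_arm:
  commands: "-0.003 -0.0015 -0.03 0 0 -0.038; -0.003 -0.0015 -0.06 0 0 -0.038; -0.003 -0.0015 -0.09 0 0 -0.038; -0.003 -0.0015 -0.12 0 0 -0.038; -0.003 -0.0015 -0.14 0 0 -0.038; -0.003 -0.0015 -0.15 0 0 -0.038; -0.003 -0.0015 -0.15 0 0 -0.038"

```text
time: 11.05
eef_pos: [0.4923, 0.0954, 0.0488]
tcp_rot: [0.678, 0.735, -0.001, -0.001]
contact_force: [0.3, -0.1, 0.6]
opening: 0.599
```

>>> jog_arm:
  commands: "0 0 0 0 0 0;0 0 0 0 0 0;0 0 0 0 0 0;0 0 0 0 0 0;0 0 0 0 0 0;0 0 0 0 0 0;0 0 0 0 0 0;0 0 0 0 0 0"
  gripper: 0
  grip_force: 110

```text
time: 12.05
eef_pos: [0.4934, 0.0953, 0.0506]
tcp_rot: [0.678, 0.735, 0.001, 0.001]
contact_force: [-1.5, -1.3, 5.6]
opening: 0.098
```

Run:
```python
from h import *
np.set_printoptions(precision=4,suppress=True)
s=get_state();print(s['eef_pos'],s['contact_force'],s['opening'],s['qpos'])
for n in ['scene','wrist']: c,W,m=blue(n,'b8%s.png'%n)
a=cv2.imread('pics/b8scene.png')[150:300,200:360]; b=cv2.imread('pics/b8wrist.png')
cv2.imwrite('pics/a8.png',np.hstack([cv2.resize(a,(400,375),interpolation=2),cv2.resize(b,(400,375))]))
```

```text
[0.4934 0.0953 0.0506] [-1.4503 -1.2607  5.5846] 0.09764361882233445 [-0.0113  0.1412  2.1167 -0.0002  0.8821 -0.0923]
scene [311 184  36  63 238] [0.3598 0.1079 0.1075] [ 0.3526 -0.0107  0.0469] [0.3711 0.1823 0.163 ]
scene [284 210   6  15  49] [0.4881 0.1222 0.0694] [0.4833 0.1018 0.0454] [0.4964 0.1275 0.0806]
wrist [   6  145   61  208 1722] [0.3646 0.1045 0.0489] [0.3613 0.0314 0.046 ] [0.371  0.1379 0.052 ]
wrist [ 269  200   23  147 2680] [0.4929 0.1023 0.081 ] [0.4876 0.0699 0.0754] [0.4982 0.1263 0.0823]
```

View pics/a8.png

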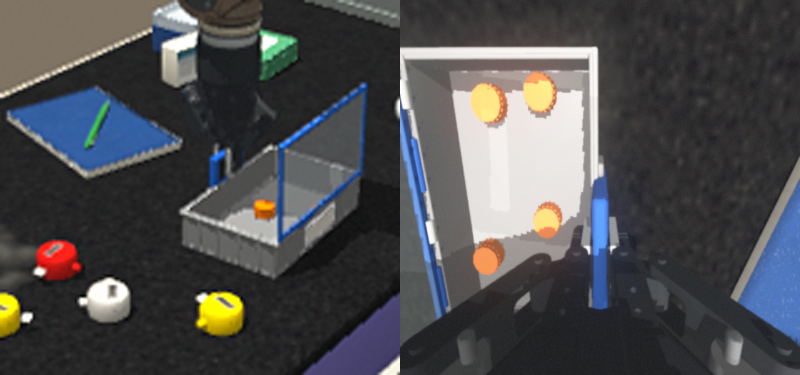

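>>> jog_arm:
  commands: "0 0 0.01 0 0 0; 0 0 0.02 0 0 0; 0 0 0.035 0 0 0; 0 0 0.05 0 0 0; 0 0 0.07 0 0 0; 0.01 0 0.09 0 0 0; 0.02 0 0.115 0 0 0; 0.03 0 0.14 0 0 0; 0.04 0 0.165 0 0 0; 0.05 0 0.19 0 0 0; 0.06 0 0.21 0 0 0; 0.07 0 0.225 0 0 0;0.075 0 0.235 0 0 0;0.075 0 0.235 0 0 0;0.075 0 0.235 0 0 0"
  grip_force: 120

```text
time: 14.02
eef_pos: [0.5668, 0.0954, 0.2834]
tcp_rot: [0.678, 0.735, -0.001, -0.001]
contact_force: [-0.4, -0.3, -2.6]
opening: 0.095
```

Run:
```python
from h import *
np.set_printoptions(precision=4,suppress=True)
s=get_state();print(s['eef_pos'],s['contact_force'],s['opening'],s['qpos'])
for n in ['scene','wrist']: c,W,m=blue(n,'b9%s.png'%n)
a=cv2.imread('pics/b9scene.png')[120:300,180:360]; b=cv2.imread('pics/b9wrist.png')
cv2.imwrite('pics/a9.png',np.hstack([cv2.resize(a,(400,400),interpolation=2),cv2.resize(b,(400,400))]))
```

```text
[0.5668 0.0954 0.2834] [-0.365  -0.2663 -2.5746] 0.09459755297024022 [-0.0097  0.0306  1.7699  0.      1.343  -0.0907]
scene [291 100  39  60 268] [0.4333 0.1196 0.3461] [ 0.4257 -0.0111  0.2794] [0.4452 0.1815 0.3949]
scene [264 128   8  16  64] [0.5614 0.1234 0.2993] [0.5563 0.1012 0.2797] [0.569  0.1277 0.3134]
wrist [  6 139   2   7   9] [0.4345 0.146  0.2843] [0.4334 0.1443 0.2829] [0.4349 0.1468 0.285 ]
wrist [  8 149   7  22  33] [0.4349 0.1376 0.2838] [0.4337 0.1328 0.2827] [0.4359 0.1418 0.2851]
wrist [ 16 155  21  60 425] [0.4369 0.1252 0.28  ] [0.435  0.1105 0.2783] [0.4386 0.1382 0.2817]
wrist [ 269  198   23  149 2679] [0.5664 0.1028 0.3137] [0.5611 0.0699 0.3059] [0.5716 0.1264 0.3149]
wrist [ 39 270   3   5   8] [0.4401 0.078  0.2838] [0.4392 0.077  0.2831] [0.4404 0.0795 0.2845]
wrist [ 46 296  22  57 534] [0.4431 0.0445 0.2808] [0.4411 0.0278 0.2784] [0.445  0.0592 0.2841]
```

View pics/a9.png

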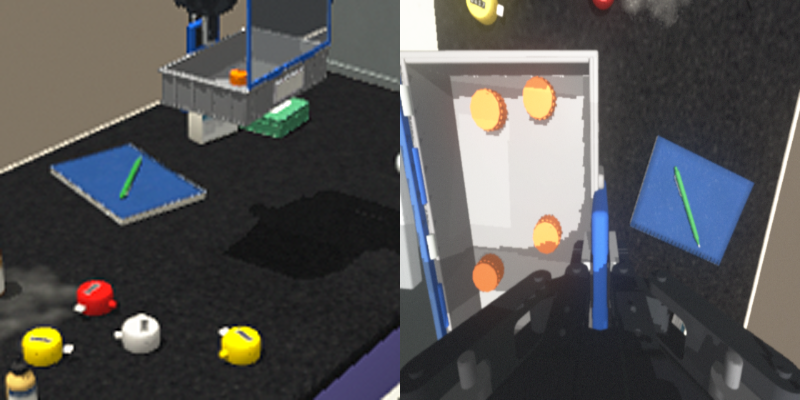

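>>> jog_arm:
  commands: "0 0 0.005 -0.032 -0.037 0; 0 0 0.01 -0.063 -0.075 0; 0 0 0.015 -0.095 -0.112 0; 0 0 0.02 -0.126 -0.15 0; 0 0 0.025 -0.158 -0.187 0; 0 0 0.03 -0.19 -0.225 0; 0 0 0.03 -0.22 -0.262 0; 0 0 0.03 -0.252 -0.3 0; 0 0 0.03 -0.284 -0.337 0; 0 0 0.03 -0.315 -0.375 0; 0 0 0.03 -0.347 -0.412 0; 0 0 0.03 -0.378 -0.45 0; 0 0 0.03 -0.41 -0.487 0; 0 0 0.03 -0.41 -0.487 0; 0 0 0.03 -0.41 -0.487 0; 0 0 0.03 -0.41 -0.487 0; 0 0 0.03 -0.41 -0.487 0; 0 0 0.03 -0.41 -0.487 0; 0 0 0.03 -0.41 -0.487 0; 0 0 0.03 -0.41 -0.487 0"

```text
time: 16.62
eef_pos: [0.5675, 0.0954, 0.3143]
tcp_rot: [0.644, 0.698, 0.014, 0.313]
contact_force: [-0.4, -0.1, -3.2]
opening: 0.1
```

```bash
cat > chk.py <<'E'
from h import *
import sys
from scipy.spatial.transform import Rotation as R
np.set_printoptions(precision=4,suppress=True)
f=sys.argv[1]
s=get_state();Rt=R.from_quat(s['tcp_rot']).as_matrix();print(s['eef_pos'],s['contact_force'],s['opening'],s['qpos']);print(Rt)
# tote frame from tool: tote x=tool y, tote y=tool x, z=-tool z
T=np.stack([Rt[:,1],Rt[:,0],-Rt[:,2]],1); print('tote z vs vert',np.arccos(T[2,2]),'x',np.arccos(T[2,0]),'y',np.arccos(T[2,1]))
o=s['eef_pos']-T@np.array([.066,0,.049])
print('corners z',(o+T@[-.059,.095,.003])[2],(o+T@[-.059,-.095,.003])[2])
for n in ['wrist','scene','top']:
    c=shot(n,'%s_%s.png'%(f,n)); W=world(c); L=(W-o)@T
    hsv=cv2.cvtColor(c['frame'],cv2.COLOR_RGB2HSV)
    m=(hsv[...,0]<18)&(hsv[...,0]>5)&(hsv[...,1]>150)&(hsv[...,2]>120)&(abs(L[...,0])<.08)&(abs(L[...,1])<.12)&(abs(L[...,2])<.06)
    k,l,st,ce=cv2.connectedComponentsWithStats(m.astype(np.uint8))
    for i in range(1,k):
        if st[i,4]>=8:
            q=L[l==i]; print(n,'cap',st[i],np.median(q,0),'dist',np.linalg.norm(np.median(q,0)-[-.059,.095,.01]), 'maxdist',np.nanmax(np.linalg.norm(q-[-.059,.095,.003],axis=1)))
    b=(hsv[...,0]>100)&(hsv[...,0]<120)&(hsv[...,1]>150)&(hsv[...,2]>90)&(abs(L[...,0])<.13)&(abs(L[...,1])<.12)&(L[...,2]>.04)&(L[...,2]<.18)
    q=L[b]; e=q[(q[:,2]>.13)]; t=q[q[:,0]>.03]; hh=q[(q[:,0]<0)&(q[:,2]<.055)]
    for nm,r in (('edge',e),('tab',t),('hinge',hh)):
        if len(r): print(n,nm,len(r),np.median(r,0))
b=cv2.imread('pics/%s_wrist.png'%f);a=cv2.imread('pics/%s_scene.png'%f)[60:260,180:380]
cv2.imwrite('pics/%s.png'%f,np.hstack([cv2.resize(a,(400,400),interpolation=2),cv2.resize(b,(400,400))]))
E
python3 chk.py d1
```

```text
[0.5675 0.0954 0.3143] [-0.3897 -0.0788 -3.2108] 0.10000092092515914 [ 0.1915 -0.1514  1.9757 -0.5939  0.9726  0.3656]
[[ 0.0245  0.8903  0.4546]
 [ 0.9079  0.1705 -0.3829]
 [-0.4184  0.4222 -0.8042]]
tote z vs vert 0.636510111774193 x 1.1349667959798753 y 2.002509300019318
corners z 0.1847536345041632 0.26425480707399546
wrist cap [80 77  6  2  8] [-0.0445  0.0939  0.013 ] dist 0.014824902406722497 maxdist 0.02085604203920176
wrist cap [ 87  78  17  19 114] [-0.0386  0.0907  0.012 ] dist 0.020935918676954306 maxdist 0.030877751762107063
wrist cap [132  79  20  42 201] [-0.0129  0.0845  0.0091] dist 0.04734086788453488 maxdist 0.05065461680366024
wrist cap [  66  100   58  101 2847] [-0.0431  0.0447  0.0153] dist 0.05300473772645454 maxdist 0.07372510025593268
wrist cap [ 81 119   8   4  21] [-0.0466  0.0705  0.0146] dist 0.02779401478080963 maxdist 0.03163030811354993
wrist tab 1795 [ 0.0648 -0.0023  0.0798]
wrist hinge 1064 [-0.0619  0.0084  0.0472]
scene cap [285 171   4   5   9] [-0.049   0.069   0.0139] dist 0.028063871208669086 maxdist 0.039105524110956254
scene edge 106 [-0.0646 -0.0018  0.1599]
scene tab 49 [0.0629 0.0257 0.0758]
scene hinge 47 [-0.0674  0.0002  0.0509]
top cap [259 231  19  13 186] [-0.046   0.035   0.0155] dist 0.061598606673599426 maxdist 0.07682392765916064
top edge 68 [-0.0614 -0.0975  0.1573]
top tab 164 [ 0.0681 -0.0275  0.0777]
top hinge 38 [-0.0622 -0.0435  0.0489]
```

View pics/d1.png

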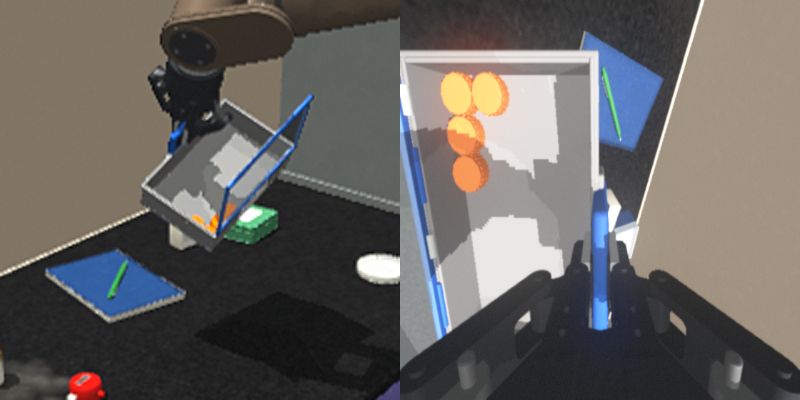

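All four caps sit in the counter-side hinge corner (wrist picture at about (455,92), (490,92), (465,133) and (470,173)), and the lid is upright. I'll hold briefly, recheck, then hand in.

>>> jog_arm:
  commands: "0 0 0 0 0 0;0 0 0 0 0 0;0 0 0 0 0 0;0 0 0 0 0 0;0 0 0 0 0 0;0 0 0 0 0 0;0 0 0 0 0 0;0 0 0 0 0 0"

```text
time: 17.77
eef_pos: [0.5675, 0.0954, 0.3144]
tcp_rot: [0.644, 0.698, 0.014, 0.313]
contact_force: [-0.0, -0.2, -3.7]
opening: 0.094
```

```bash
python3 chk.py d2 | grep -v "dist 0.0[0-4]"; python3 -c "
from h import *
c=shot('top')
for q in ['petri_c','counter_c','notebook_c','pen_c']:
    for d in cut_out('top',q)[:4]: print(q,round(d['conf'],2),np.round(np.nanmedian(world(c,d['pixels']),0),3))
ctrl.sign_off()"
```

```text
[0.5675 0.0954 0.3144] [-0.0443 -0.2172 -3.7479] 0.09445561644867334 [ 0.1915 -0.1516  1.9757 -0.5939  0.9726  0.3657]
[[ 0.0246  0.8903  0.4548]
 [ 0.9079  0.1705 -0.3829]
 [-0.4184  0.4223 -0.8041]]
tote z vs vert 0.6366388842162466 x 1.1347821384544456 y 2.0024852910764612
corners z 0.18482384614429848 0.2643208755264753
wrist cap [  66  100   58  101 2864] [-0.0432  0.0449  0.0153] dist 0.05284530868637529 maxdist 0.07377725280190045
wrist tab 1796 [ 0.0648 -0.0025  0.0798]
wrist hinge 1034 [-0.062   0.0049  0.0471]
scene edge 107 [-0.0649 -0.0051  0.1606]
scene tab 50 [0.0629 0.025  0.0769]
scene hinge 38 [-0.0675  0.0264  0.0515]
top cap [259 231  19  13 186] [-0.046   0.0353  0.0153] dist 0.061288034619818264 maxdist 0.07727855743209479
top edge 66 [-0.0615 -0.0974  0.1582]
top tab 166 [ 0.0678 -0.0269  0.0775]
top hinge 37 [-0.062  -0.0448  0.0488]
petri_c 0.82 [ 0.433 -0.29   0.015]
petri_c 0.54 [0.475 0.05  0.283]
counter_c 0.56 [0.524 0.429 0.026]
counter_c 0.53 [0.554 0.322 0.026]
counter_c 0.49 [0.486 0.09  0.227]
notebook_c 0.8 [0.754 0.047 0.011]
pen_c 0.69 [0.745 0.052 0.019]
the job is handed in; nothing more can be done
```

I finished the job and handed it in after about 18 s of robot time. The arm is holding the tote still in the air by its blue tab. The hinge-side corner on the counter's side (left) is lowest, and all four caps lie in it.

- **Lid:** My first push on it, with the fingers vertical, slid the tote about 72 mm towards the robot instead of folding the lid. I then tilted the tool and followed the hinge arc, and the lid came up to about 1.57 rad while the tote stood on the bench. In the last pictures its edge was within a few mm of being in line with the hinged wall.
- **Tilt:** The tote is tilted 0.64 rad (36°), with the hinged wall about 25° down and the counter side about 25° down. Its hinge-side corners are about 185 mm and 264 mm above the bench. These figures come from the arm's pose, assuming the tote sits square in the fingers. Two readings 1 s apart agreed.
- **Caps:** Even the farthest visible cap point was about 77 mm from the corner, against the 95 mm allowed.
- **Other objects:** The petri dish, notebook and pen were where they started, within a few mm (the pen reading shifted about 5 mm). The network missed the light grey counter in the last top view, so I have no final position for it. It still showed in the scene picture after the lift, before the tilt, and nothing came near it.

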